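# Show the painter the two colours for the mix

### The job

The lid of the paint box is only half open and hangs over the colours: push it right back until it lies flat on the table, leaving the box where it stands. Then show the painter which two colours make the green: from straight above, with the fingertips a finger's breadth from the paint, point at the yellow pan and hold there for a good two seconds, then do the same at the blue pan (light colour first, as one picks them up), coming down low over no other pan so that there is no mistaking which is meant. Touch none of the pans, leave the brush, water pot and tape alone, and finish with the hand raised well clear of the box.

Things in the scene. Friction and masses are not known exactly. Their poses are not given: they have to be found in the camera images.
- paintbox: the paint box: a dark tin tray, 114 (x) by 176 (y) by 17 mm high, loose on the table (0.6 kg in all). Origin: centre of its underside; z up; x from the brush trough to the hinge, roughly away from the robot. Trough 24 mm wide, centre at x = -42 mm; then two rows of four pans, at x = -8 and +34, y = -63, -21, 21, 63 mm; which colour lies where varies
- lid (a joint): angle of the lid, rad: 0 shut, 1.57 upright, 3.14 folded right back, flat on the table beyond the box. It starts between 1.15 and 1.5, leaning over the far pans. A stiff hinge (0.11 N m) keeps it where it is left. Pushed at its free edge it swings up and over, away from the robot; then it must be pressed down on its white inside
- hinge (a point): middle of the lid's hinge line: at x = +58 mm, z = +17 mm in the box's frame; axes as the box's, the line runs along y
- lid_edge (a point): middle of the lid's free edge, 115 mm from the hinge line, half-way through its depth. The edge rises to 132 mm above the table as the lid passes upright. The lid is a shallow dark tin tray, white inside, 114 mm long, 176 mm wide, 15 mm deep; shut, its open side faces down
- pan_yellow: the yellow paint: a light grey square cup, 38 mm wide, with a round bright yellow cake, 33 mm across, whose top is 12 mm above the origin. Loose in its cell. Origin: centre of the cup's underside; z up
- pan_blue: the blue paint: a light grey square cup, 38 mm wide, with a round deep blue cake, 33 mm across, whose top is 12 mm above the origin. Loose in its cell. Origin: centre of the cup's underside; z up
- pan_red: the red paint: a light grey square cup, 38 mm wide, with a round red cake, 33 mm across, whose top is 12 mm above the origin. Loose in its cell. Origin: centre of the cup's underside; z up
- pan_green: the green paint: a light grey square cup, 38 mm wide, with a round dark green cake, 33 mm across, whose top is 12 mm above the origin. Loose in its cell. Origin: centre of the cup's underside; z up
- pan_orange: the orange paint: a light grey square cup, 38 mm wide, with a round orange cake, 33 mm across, whose top is 12 mm above the origin. Loose in its cell. Origin: centre of the cup's underside; z up
- pan_brown: the brown paint: a light grey square cup, 38 mm wide, with a round dark brown cake, 33 mm across, whose top is 12 mm above the origin. Loose in its cell. Origin: centre of the cup's underside; z up
- pan_black: the black paint: a light grey square cup, 38 mm wide, with a round black cake, 33 mm across, whose top is 12 mm above the origin. Loose in its cell. Origin: centre of the cup's underside; z up
- pan_white: the white paint: a light grey square cup, 38 mm wide, with a round white cake, 33 mm across, whose top is 12 mm above the origin. Loose in its cell. Origin: centre of the cup's underside; z up
- brush: bystander: a red-handled round brush, 146 mm long, 8 mm thick, lying along the trough of the box. Origin: half-way along it, at its underside
- water_pot: bystander: a steel water pot, 86 mm across, 80 mm high, left of the box. Origin: centre of its underside
- tape_roll: bystander: a roll of cream masking tape lying flat, 100 mm across, 25 mm high, right of the box. Origin: centre of its underside
Things that resemble listed ones, but are neither listed nor needed, are in the scene too. There is more than one size of the paintbox; the job needs the largest.

How it is judged:
By the outcome, as a careful person would: the job done as asked, in the order asked, and still so for the second after the job is handed in, with the robot touching nothing.
It also fails if it takes over 67 s, if anything falls off the work surface, if the arm or the gripper's body presses on something with over 40 N, if the wrist force passes 120 N, or if a joint passes its speed limit or range.

### The arm

A 6-joint arm with a two-finger parallel gripper is mounted at the origin on the work surface. World frame = base frame: x ahead of the robot, y to its left, z up, the work surface at z = 0. Lengths are in m, angles in rad, forces in N, time in s.
With the tool pointing down it reaches from about 0.375 to 0.9 m from the base axis. Payload 3.1 kg.
Tool frame: the origin (TCP) lies where the fingers leave the gripper's body, on its centre line; the fingertips stand manip.tip_reach ahead of it and the grasp point (between the pads) lies 54 mm ahead of it (manip.tip_reach is the distance from the TCP to the fingertips, in m); z points along the fingers, y is the direction in which the jaws open and shut (so a half turn about z gives the same grasp; the last joint's range is limited). The gripper opens to 85 mm and grips with 20 to 120 N. Pads are 22 mm wide; open, the fingers measure 114 mm over their backs; the gripper's body (76 mm by 85 mm) begins 54 mm behind the grasp point. The pads swing forward as they close: fully open they stand 13 mm farther back than shut.
Start: joints at [-1.302, 0.527, 1.433, -0, 1.181, -0.178], TCP at [0.271, -0.563, 0.304] pointing down, gripper open.
Joint ranges: [-3.08, 3.08], [-0.75, 2.2], [0.22, 2.44], [-1.43, 4.57], [0, 2.65], [-2.85, 2.85]. Speed limits (rad/s): [2.79, 2.79, 3.14, 3.14, 3.14, 3.14].

### API

Orientations are given as a unit quaternion [x, y, z, w].
In Python, from station import manip, cams, order gives the robot as it stands. The module is installed in compiled form; this text tells all that it offers.
- The arm moves only by the tool drive_tool, never from a script. Its arguments are lists of equal length, an entry for each row: "linear": the shift along the tool's x, y, z in mm, a list of three; "rot": the turn, a rotation vector about the tool's x, y, z in degrees, a list of three; "hand": the finger opening in mm, from 0 to 85.4. A call has 1 to 20 rows; each row shifts and turns the pose as measured when the row begins, along the tool's axes as they then stand; what a row does not reach is not made up. A row lasts 1/12 s, in which the tool goes at most 41.7 mm and 7.16 degrees, less where a joint would pass 70% of its speed; a pose out of reach is approached as far as the arm can. A call with a gripper value outside its range is refused whole. The fingers move at their own pace and stop on an object; "force" is the grip in N (left out, the last holds). Time passes only in rows, so rows that do not move let the fingers close. It gives the time, the measured TCP pose, the force and the opening at its end, in the units of the state.
- manip.sense(): the state, without advancing time (a new reading comes with each control period).
- cams.snapshot(name): name is "scene" or "top" or "wrist"; returns the picture (400x640x3 uint8, red, green, blue); there is no depth.
- cams.camera_model(name): a dict with "vfov" (degrees; the focal length in pixels is half the picture's height over the tangent of half this angle, whatever the lens; pixels are square), "cx", "cy" (the principal point, pixels), "rvec" (rotation vector, rad) and "tvec" (3), from world to camera coordinates, as OpenCV has them. Camera axes: x right, y down, z forward; pixel columns grow to the right and rows downward; lengths in m; the calibration is good to about 2 mm. The wrist camera is an equidistant fisheye: a pixel r from the principal point sees the ray r / f radians off the axis. A picture is of the moment at which its call begins: read the wrist's pose just before it. camera_model takes no time and is no camera call; for the wrist camera it gives the pose at the moment of the call.
- order.sign_off(): hands the job in, once; it reports no verdict.
Trained networks look in the newest picture that a camera, given by its name, has taken for a name from the list of things; names that differ only in an ending like _2 or _b are one class to them, and where a whole thing is asked for, a point or a joint stands for the part that bears it (a point fixed in the world has none). Each returns a list of dicts, best first, with "score" (0 to 1); they miss things now and then, are a little off and sometimes report something else, mostly with a low value. They report only what shows in the picture. A call takes as long as a camera call. They do not tell look-alikes from the thing itself.
- cams.regions_of(label, camera): "pixels" (400x640 bool, what is visible of it) and "rect" ([left, top, right, bottom] in pixels, round what is visible of it).
- cams.spot_point(label, camera): "at" ([column, row] in pixels: a listed point, or the origin of a listed thing).
The state is a dict: "t": time; "q": joint angles; "qd": joint speeds; "tau": joint torques, N m; "tcp_pos": TCP position; "tool_rot": TCP orientation; "force": force on the tool from outside, world axes, zero at the start; "ft_torque": the same for the moment, N m; "finger_gap": opening from 0.0 (shut) to 1.0 (fully open).
Only numpy, scipy, OpenCV 4.12 (cv2) and the standard library are available. Lean on these libraries where they do the work, as an engineer would, in place of code of your own. Each camera call takes 0.05 s, during which the arm holds its last target. There are 200 camera calls.

## Working session

There is one attempt and no reset: what is moved stays moved. The work goes in short steps, Python scripts to look and compute and a tool call to move; the robot and the scene stay as the last step left them, time stands still between calls to the robot, and variables do not carry over. Pictures are saved under pics/ and viewed, about 8 in all and at most 12, crops included, and the job is handed in when it is done.

Besides the shell and the picture viewer there is one more tool, called after "Request:" as name(argument=value, ...) on one line, values as JSON. drive_tool: Moves the arm, as the interface text tells. Its arguments: {"type":"object","properties":{"linear":{"type":"array","items":{"type":"array","items":{"type":"number"}}},"rot":{"type":"array","items":{"type":"array","items":{"type":"number"}}},"hand":{"type":"array","items":{"type":"number"}},"force":{"type":"number"}},"required":["linear","rot","hand"]}

```bash
mkdir -p pics
cat > h.py <<'E'
import numpy as np, cv2
from scipy.spatial.transform import Rotation as R
from station import manip, cams, order
def cm(n):
    m=cams.camera_model(n); f=200/np.tan(np.radians(m["vfov"])/2)
    return f,m["cx"],m["cy"],R.from_rotvec(m["rvec"]).as_matrix(),np.array(m["tvec"])
def ray(n,p,m=None):
    f,cx,cy,Rm,t=m or cm(n); d=np.array([(p[0]-cx)/f,(p[1]-cy)/f])
    if n=="wrist":
        r=np.hypot(*d)+1e-12; v=np.array([*(d/r*np.sin(r)),np.cos(r)])
    else: v=np.array([*d,1])
    return -Rm.T@t, Rm.T@v
def atz(n,p,z,m=None):
    o,v=ray(n,p,m); return o+v*(z-o[2])/v[2]
def proj(n,P,m=None):
    f,cx,cy,Rm,t=m or cm(n); c=Rm@np.array(P)+t
    if n=="wrist":
        r=np.hypot(c[0],c[1])+1e-12; a=np.arctan2(r,c[2])*f/r; return np.array([cx+a*c[0],cy+a*c[1]])
    return np.array([cx+f*c[0]/c[2],cy+f*c[1]/c[2]])
def save(img,name): cv2.imwrite("pics/"+name,img[...,::-1])
E
python3 - <<'E'
from h import *
print(manip.tip_reach, manip.sense()["tool_rot"])
ims=[]
for n in ["top","scene"]:
    im=cams.snapshot(n); save(im,n+"0.png")
    print(n,"cam at",ray(n,(0,0))[0].round(3))
    for l in ["paintbox","lid_edge","hinge","pan_yellow","pan_blue","pan_red","pan_green","water_pot","tape_roll","brush"]:
        for d in cams.spot_point(l,n)[:3]:
            print(l,round(d["score"],2),np.round(d["at"]),atz(n,d["at"],0.017).round(3)[:2])
E
```

```text
0.0726 [ 9.75036181e-01  2.22043209e-01 -4.17977751e-05 -1.12085688e-03]
top cam at [0.424 0.042 0.795]
paintbox 0.85 [371. 260.] [ 0.338 -0.086]
paintbox 0.72 [241. 277.] [0.306 0.185]
paintbox 0.61 [291. 178.] [0.511 0.08 ]
lid_edge 0.78 [217. 277.] [0.306 0.235]
lid_edge 0.74 [275. 163.] [0.542 0.113]
lid_edge 0.7 [356. 266.] [ 0.325 -0.053]
hinge 0.82 [387. 248.] [ 0.361 -0.12 ]
hinge 0.71 [283. 151.] [0.568 0.097]
hinge 0.66 [256. 282.] [0.296 0.153]
pan_yellow 0.85 [319. 171.] [0.525 0.021]
pan_blue 0.73 [315. 151.] [0.567 0.028]
pan_blue 0.71 [300. 196.] [0.474 0.061]
pan_red 0.78 [281. 182.] [0.502 0.101]
pan_green 0.73 [295. 160.] [0.549 0.072]
pan_green 0.51 [260. 168.] [0.532 0.145]
water_pot 0.98 [187. 209.] [0.447 0.297]
water_pot 0.68 [315. 152.] [0.565 0.029]
water_pot 0.59 [281. 145.] [0.582 0.1  ]
tape_roll 0.8 [378. 163.] [ 0.541 -0.105]
brush 0.69 [296. 193.] [0.48 0.07]
scene cam at [ 0.651 -0.321  0.625]
paintbox 0.89 [223. 230.] [ 0.346 -0.1  ]
paintbox 0.86 [345. 198.] [0.521 0.072]
paintbox 0.65 [284. 133.] [0.322 0.172]
lid_edge 0.86 [287. 112.] [0.295 0.234]
lid_edge 0.81 [227. 205.] [ 0.32  -0.051]
lid_edge 0.73 [370. 159.] [0.527 0.191]
hinge 0.76 [271. 137.] [0.303 0.146]
hinge 0.64 [218. 242.] [ 0.353 -0.125]
hinge 0.56 [373. 198.] [0.57 0.1 ]
pan_yellow 0.57 [335. 224.] [0.529 0.011]
pan_blue 0.74 [352. 230.] [0.564 0.013]
pan_red 0.8 [344. 190.] [0.511 0.091]
pan_red 0.53 [358. 207.] [0.552 0.065]
pan_green 0.72 [356. 126.] [0.459 0.268]
pan_green 0.6 [357. 208.] [0.552 0.062]
water_pot 0.95 [355. 126.] [0.457 0.268]
water_pot 0.69 [366. 160.] [0.52  0.184]
water_pot 0.52 [324. 196.] [0.482 0.058]
tape_roll 0.25 [322. 195.] [0.478 0.058]
brush 0.76 [324. 196.] [0.48  0.059]
brush 0.53 [356. 229.] [0.57  0.018]
```

Run:
```python
import cv2,numpy as np
a=cv2.imread("pics/top0.png")[100:320,160:460]; b=cv2.imread("pics/scene0.png")[80:280,180:440]
cv2.imwrite("pics/a.png",cv2.resize(a,(800,587),interpolation=cv2.INTER_CUBIC))
cv2.imwrite("pics/b.png",cv2.resize(b,(780,600),interpolation=cv2.INTER_CUBIC))
```

```text
(no output)
```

View pics/a.png

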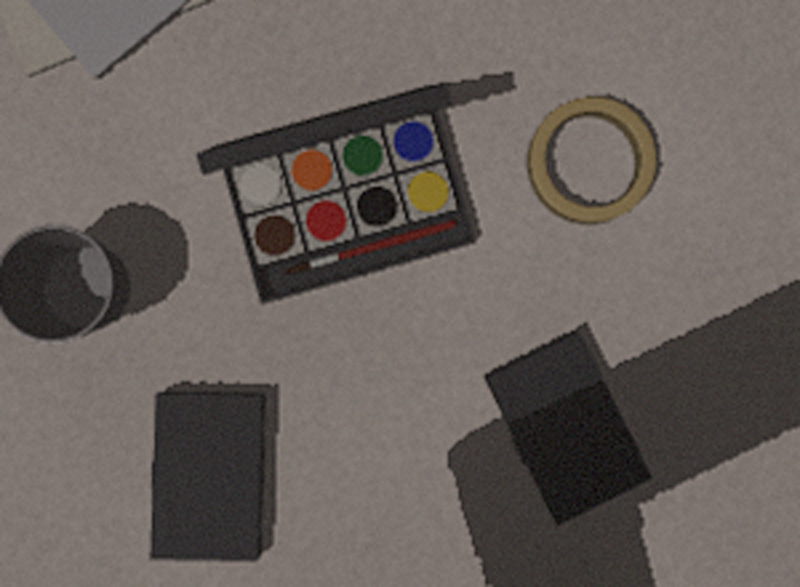

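View pics/b.png

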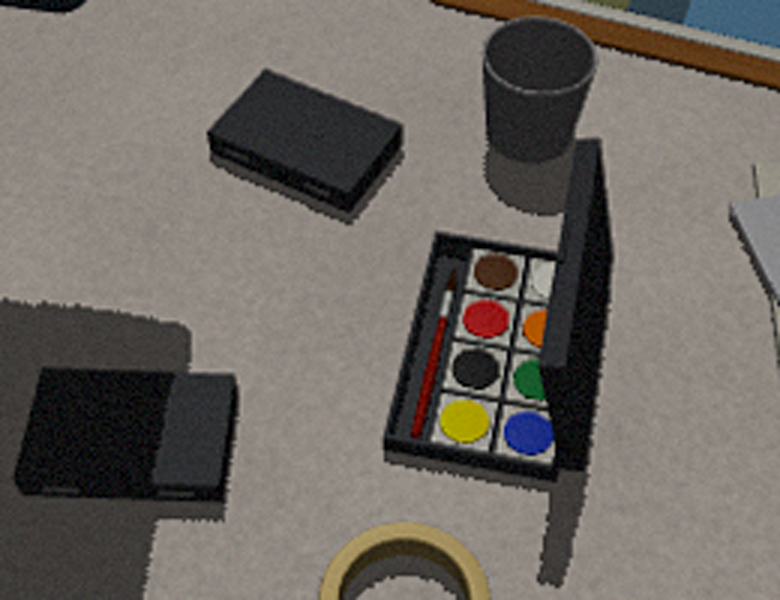

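The open box at top-view pixel (289,173) is the job. Yellow is at (319,171) and blue at (315,151), both at its right-hand end. The dark boxes at (241,277) and (371,260) are shut look-alikes. Next I fit the box pose and lid angle.

```bash
cat > fit.py <<'E'
from h import *
from scipy.optimize import least_squares
def fit(n,pix,z,m=None):
    # pix: {(bx,by):(u,v)} -> box pose x,y,yaw
    m=m or cm(n)
    B=np.array(list(pix)); W=np.array([atz(n,p,z,m)[:2] for p in pix.values()])
    A=B-B.mean(0); C=W-W.mean(0)
    yaw=np.arctan2((A[:,0]*C[:,1]-A[:,1]*C[:,0]).sum(),(A*C).sum())
    r=R.from_euler('z',yaw).as_matrix()[:2,:2]; o=W.mean(0)-r@B.mean(0)
    print(n,"origin",o.round(4),"yaw",np.degrees(yaw).round(2),"resid mm",(1e3*np.linalg.norm(W-(B@r.T+o),axis=1)).round(1),"scale",np.sqrt((C**2).sum()/(A**2).sum()).round(3))
    return o,yaw
names=dict(white=(34,63),orange=(34,21),green=(34,-21),blue=(34,-63),brown=(-8,63),red=(-8,21),black=(-8,-21),yellow=(-8,-63))
names={k:(v[0]/1e3,v[1]/1e3) for k,v in names.items()}
E
python3 - <<'E'
from fit import *
g=dict(white=(260,185),orange=(312,170),green=(363,154),blue=(413,141),brown=(275,236),red=(326,220),black=(377,206),yellow=(428,191))
pix={names[k]:(160+v[0]*.375-.3,100+v[1]*.375-.3) for k,v in g.items()}
m=cm("top"); o,yaw=fit("top",pix,0.0145,m)
r=R.from_euler('z',yaw).as_matrix()
L=lambda x,y,z: r@[x,y,z]+[o[0],o[1],0]
for k in ("yellow","blue"): print(k,L(*names[k],0).round(4))
# lid angle: outer top edge corners in views; scene corners of lid near rim/outer
for n in ("top","scene"):
  print(n,[(a,[proj(n,L(.058-.115*np.cos(a)+0*np.sin(a),y,.017+.115*np.sin(a))).round(1).tolist() for y in (-.088,.088)]) for a in (1.15,1.3,1.5)])
  for l in ("lid_edge",):
    cams.snapshot(n); print([(round(d["score"],2),d["at"]) for d in cams.spot_point(l,n)])
s=manip.sense(); print(R.from_quat(s["tool_rot"]).as_matrix().round(3),s["tcp_pos"])
E
```

```text
top origin [0.5152 0.0808] yaw 15.86 resid mm [0.4 0.4 1.1 0.4 0.4 0.5 0.3 0.1] scale 1.001
yellow [0.5247 0.018  0.    ]
blue [0.5651 0.0295 0.    ]
top [(1.15, [[332.1, 150.0], [239.3, 176.8]]), (1.3, [[329.8, 140.9], [236.2, 167.9]]), (1.5, [[326.3, 128.6], [232.3, 155.5]])]
[(0.97, [216.3, 274.9]), (0.71, [354.8, 269.1]), (0.56, [283.0, 146.2])]
scene [(1.15, [[347.0, 202.3], [360.9, 127.2]]), (1.3, [[357.1, 202.0], [369.7, 126.3]]), (1.5, [[371.2, 203.0], [381.9, 126.6]])]
[(0.97, [366.0, 160.5]), (0.84, [228.6, 204.7]), (0.58, [287.0, 113.0])]
[[ 0.901  0.433 -0.   ]
 [ 0.433 -0.901  0.   ]
 [ 0.    -0.    -1.   ]] [ 0.27063286 -0.56332424  0.3038988 ]
```

Request:
drive_tool(linear=[[0,0,0],[0,0,0],[21.7,-30.7,0],[21.7,-30.7,0],[21.7,-30.7,0],[21.7,-30.7,0],[21.7,-30.7,0],[21.7,-30.7,0],[21.7,-30.7,0],[21.7,-30.7,0],[21.7,-30.7,0],[21.7,-30.7,0],[21.7,-30.7,0],[21.7,-30.7,0],[21.7,-30.7,0],[21.7,-30.7,0],[21.7,-30.7,0],[21.7,-30.7,0],[21.7,-30.7,0],[21.7,-30.7,0]], rot=[[0,0,4.9],[0,0,4.9],[0,0,0],[0,0,0],[0,0,0],[0,0,0],[0,0,0],[0,0,0],[0,0,0],[0,0,0],[0,0,0],[0,0,0],[0,0,0],[0,0,0],[0,0,0],[0,0,0],[0,0,0],[0,0,0],[0,0,0],[0,0,0]], hand=[0,0,0,0,0,0,0,0,0,0,0,0,0,0,0,0,0,0,0,0])

```text
t: 2.97
tcp_pos: [0.5123, 0.0894, 0.3012]
tool_rot: [0.992, 0.125, 0.005, 0.008]
force: [0.9, -0.8, 0.1]
finger_gap: -0.0
```

```bash
cat > box.py <<'E'
from fit import *
O=np.array([.5152,.0808,0]); YAW=np.radians(15.86); RB=R.from_euler('z',YAW).as_matrix()
def where():
    s=manip.sense(); M=R.from_quat(s["tool_rot"]).as_matrix(); tip=np.array(s["tcp_pos"])+M[:,2]*manip.tip_reach
    print("t",round(s["t"],2),"tip in box mm",(1e3*RB.T@(tip-O)).round(1),"yaw",np.degrees(np.arctan2(M[1,0],M[0,0])).round(2),"tilt",np.degrees(np.arccos(-M[2,2])).round(2),"F",np.round(s["force"],2),"gap",round(s["finger_gap"],3),"reach",manip.tip_reach,"q6",round(s["q"][5],2))
    return s,M,tip
E
python3 -c "
from box import *
where(); save(cams.snapshot('wrist'),'w1.png'); print(proj('wrist',RB@[-.008,-.063,.0145]+O),proj('wrist',RB@[.034,-.063,.0145]+O))"
```

```text
t 2.97 tip in box mm [  0.    7.7 228.6] yaw 14.4 tilt 1.1 F [ 0.89 -0.83  0.14] gap -0.0 reach 0.0726 q6 1.29
[379.49662972 182.23773685] [380.33743234 147.94324547]
```

View pics/w1.png

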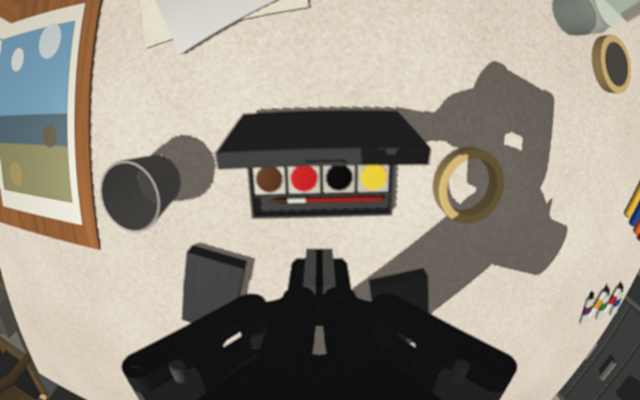

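The wrist view shows brown, red, black and yellow in the near row. Yellow is at (374,178), the lid leans over the far row, and the closed fingertips are in frame at (320,250).

```bash
cat >> box.py <<'E'
def to(bx,by,z):
    s,M,tip=where()
    T=RB@np.diag([1,-1,-1]); rv=np.degrees(R.from_matrix(M.T@T).as_rotvec())
    tcp=RB@np.array([bx,by,z])/1e3+O+[0,0,manip.tip_reach]
    print("lin tool mm (after rot)",(1e3*T.T@(tcp-s["tcp_pos"])).round(1),"rot",rv.round(2))
E
python3 -c "
from box import *
to(-15,0,98)"
```

```text
t 3.02 tip in box mm [  4.4  13.  228.9] yaw 14.61 tilt 1.09 F [1.79 3.82 1.13] gap 0.002 reach 0.0726 q6 1.29
lin tool mm (after rot) [-18.5  14.  130.9] rot [ 0.8  -0.74 -1.26]
```

Request:
drive_tool(linear=[[0,0,0],[-18,14,0],[0,0,0],[0,0,20],[0,0,25],[0,0,25],[0,0,25],[0,0,25],[0,0,10],[0,0,0],[0,0,0]], rot=[[0.8,-0.74,-1.26],[0,0,0],[0,0,0],[0,0,0],[0,0,0],[0,0,0],[0,0,0],[0,0,0],[0,0,0],[0,0,0],[0,0,0]], hand=[0,0,0,0,0,0,0,0,0,0,0])

```text
t: 3.93
tcp_pos: [0.5084, 0.0808, 0.1702]
tool_rot: [0.99, 0.142, 0.008, 0.001]
force: [-0.5, -0.5, -0.3]
finger_gap: 0.003
```

```bash
python3 -c "
from box import *
to(22,0,98)"
```

```text
t 3.93 tip in box mm [-5.3  1.6 97.6] yaw 16.37 tilt 0.93 F [-0.53 -0.46 -0.34] gap 0.003 reach 0.0726 q6 1.22
lin tool mm (after rot) [28.5  1.9 -0.4] rot [ 0.19 -0.91  0.51]
```

Request:
drive_tool(linear=[[0,0,0],[5,1,0],[5,1,0],[4.5,0,0],[4.5,0,0],[4.5,0,0],[4.5,0,0],[4.5,0,0],[4.5,0,0],[4.5,0,0],[4.5,0,0],[4.5,0,0],[4.5,0,0],[4.5,0,0],[4.5,0,0],[0,0,0]], rot=[[0.2,-0.9,-0.5],[0,0,0],[0,0,0],[0,0,0],[0,0,0],[0,0,0],[0,0,0],[0,0,0],[0,0,0],[0,0,0],[0,0,0],[0,0,0],[0,0,0],[0,0,0],[0,0,0],[0,0,0]], hand=[0,0,0,0,0,0,0,0,0,0,0,0,0,0,0,0])

```text
t: 5.27
tcp_pos: [0.5789, 0.099, 0.1749]
tool_rot: [0.989, 0.147, 0.003, 0.001]
force: [-0.5, 0.0, -0.4]
finger_gap: -0.005
```

```bash
python3 -c "
from box import *
to(110,0,95)
im=cams.snapshot('scene'); save(cv2.resize(im[90:260,250:450],(800,680))[:600],'s1.png')"
```

```text
t 5.27 tip in box mm [ 6.660e+01 -1.000e-01  1.023e+02] yaw 16.91 tilt 0.31 F [-0.49  0.03 -0.45] gap -0.005 reach 0.0726 q6 1.26
lin tool mm (after rot) [43.7  0.1  7.3] rot [ 0.13 -0.28  1.05]
```

View pics/s1.png

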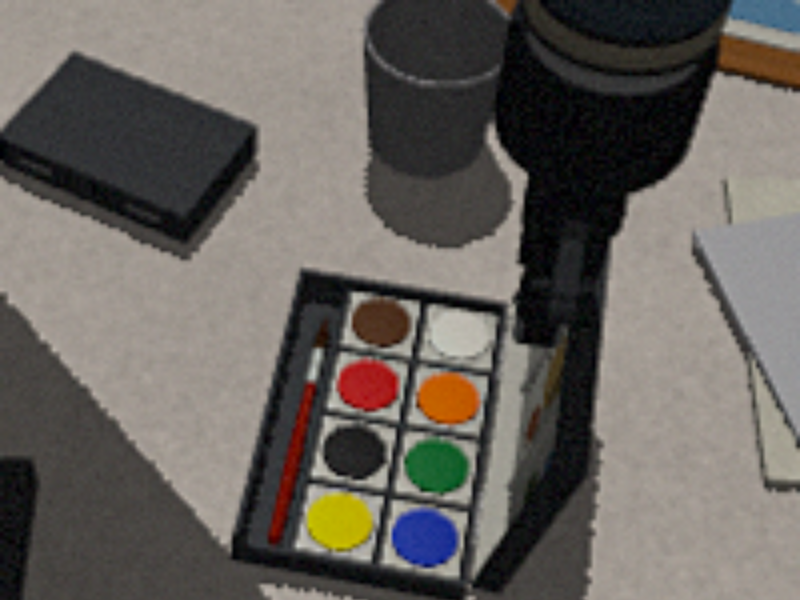

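The lid is past upright, the fingertips are inside its white face, and the box looks unmoved. I continue along the arc.

Request:
drive_tool(linear=[[4.8,0,1.5],[4.8,0,1.5],[4.8,0,1],[4.8,0,1],[4.8,0,1],[4.8,0,1],[4.8,0,1],[4.8,0,1],[4,0,3],[3,0,4],[2,0,4],[2,0,4],[2,0,4],[2,0,4],[2,0,4],[1,0,3],[0,0,0]], rot=[[0,0,0.5],[0,0,0.3],[0,0,0],[0,0,0],[0,0,0],[0,0,0],[0,0,0],[0,0,0],[0,0,0],[0,0,0],[0,0,0],[0,0,0],[0,0,0],[0,0,0],[0,0,0],[0,0,0],[0,0,0]], hand=[0,0,0,0,0,0,0,0,0,0,0,0,0,0,0,0,0])

```text
t: 6.73
tcp_pos: [0.6395, 0.1166, 0.1319]
tool_rot: [0.99, 0.139, 0.003, 0.001]
force: [-0.1, 0.1, 1.3]
finger_gap: -0.004
```

```bash
python3 -c "
from box import *
to(138,0,36)
im=cams.snapshot('scene'); save(cv2.resize(im[90:260,280:480],(800,680))[:600],'s2.png')"
```

```text
t 6.73 tip in box mm [129.8   0.3  59.3] yaw 16.02 tilt 0.41 F [-0.09  0.12  1.29] gap -0.004 reach 0.0726 q6 1.3
lin tool mm (after rot) [ 8.7  0.5 23.3] rot [ 0.13 -0.39  0.16]
```

View pics/s2.png

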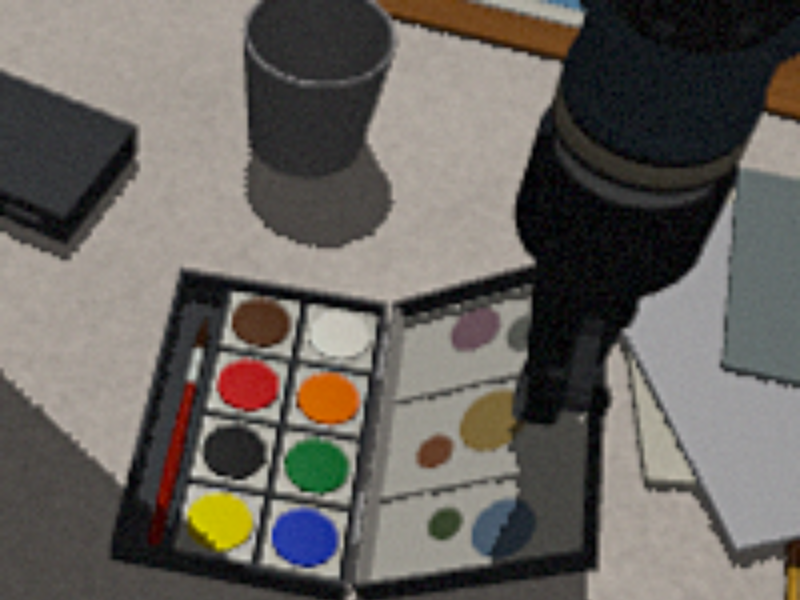

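The lid is now well over, at about 2.5 rad, and the box has stayed put. I keep pressing down.

Request:
drive_tool(linear=[[1.2,0,4],[1.2,0,4],[1.2,0,4],[1.2,0,4],[1.2,0,4],[1.2,0,4],[1,0,4],[0,0,4],[0,0,4],[0,0,4],[0,0,4],[0,0,3],[0,0,2],[0,0,0]], rot=[[0,-0.4,0],[0,0,0],[0,0,0],[0,0,0],[0,0,0],[0,0,0],[0,0,0],[0,0,0],[0,0,0],[0,0,0],[0,0,0],[0,0,0],[0,0,0],[0,0,0]], hand=[0,0,0,0,0,0,0,0,0,0,0,0,0,0])

```text
t: 7.95
tcp_pos: [0.6478, 0.1188, 0.0777]
tool_rot: [0.99, 0.139, -0.001, 0.001]
force: [-0.4, -0.0, 0.9]
finger_gap: 0.002
```

```bash
python3 -c "
from box import *
to(140,0,4)"
```

```text
t 7.95 tip in box mm [1.379e+02 1.000e-01 5.100e+00] yaw 16.01 tilt 0.15 F [-0.35 -0.01  0.91] gap 0.002 reach 0.0726 q6 1.31
lin tool mm (after rot) [2.  0.3 1.1] rot [0.13 0.08 0.15]
```

Request:
drive_tool(linear=[[0,0,1],[0,0,1],[0,0,1],[0,0,1]], rot=[[0,0,0],[0,0,0],[0,0,0],[0,0,0]], hand=[0,0,0,0])

```text
t: 8.28
tcp_pos: [0.6477, 0.1188, 0.0748]
tool_rot: [0.99, 0.139, -0.001, 0.001]
force: [-1.9, 0.0, 10.9]
finger_gap: 0.004
```

```bash
python3 -c "
from box import *
to(140,0,4)"
```

```text
t 8.28 tip in box mm [1.377e+02 1.000e-01 2.200e+00] yaw 16.02 tilt 0.17 F [-1.91  0.04 10.9 ] gap 0.004 reach 0.0726 q6 1.31
lin tool mm (after rot) [ 2.2  0.3 -1.8] rot [0.13 0.11 0.16]
```

Request:
drive_tool(linear=[[0,0,-5],[0,0,-20],[0,0,-30],[0,0,-30],[0,0,-30],[0,0,-15],[-20,0,0],[-20,0,0],[-20,0,0],[-20,0,0],[-20,0,0],[-20,0,0],[-20,0,0],[-20,0,0],[-20,0,0],[0,0,0],[0,0,0]], rot=[[0,0,0],[0,0,0],[0,0,0],[0,0,0],[0,0,0],[0,0,0],[0,0,0],[0,0,0],[0,0,0],[0,0,0],[0,0,0],[0,0,0],[0,0,0],[0,0,0],[0,0,0],[0,0,0],[0,0,0]], hand=[0,0,0,0,0,0,0,0,0,0,0,0,0,0,0,0,0])

```text
t: 9.7
tcp_pos: [0.4703, 0.0684, 0.2152]
tool_rot: [0.99, 0.14, 0.008, 0.002]
force: [0.5, 0.6, 0.9]
finger_gap: 0.001
```

```bash
cat > look.py <<'E'
from box import *
import sys
n,tag=sys.argv[1:3]
im=cams.snapshot(n); m=cm(n); hsv=cv2.cvtColor(im,cv2.COLOR_RGB2HSV); pix={}
hue=dict(yellow=(22,35,100),blue=(108,130,80),green=(55,85,60),orange=(8,17,130))
for k,(a,b,s) in hue.items():
    mk=cv2.inRange(hsv,(a,s,20),(b,255,255)); p0=proj(n,RB@[*names[k],.0145]+O,m)
    yy,xx=np.mgrid[:400,:640]; mk[np.hypot(xx-p0[0],yy-p0[1])>11]=0
    c=np.argwhere(mk)[:,::-1]
    if len(c)>25:
        pix[names[k]]=c.mean(0); print(k,len(c),c.mean(0).round(1),"pred",p0.round(1),"world",atz(n,c.mean(0),.0145,m).round(4),"box mm",(1e3*RB.T@(atz(n,c.mean(0),.0145,m)-O)).round(1)[:2])
if len(pix)>1: fit(n,pix,.0145,m)
u,v=(proj(n,RB@[.058,0,.02]+O,m)).astype(int); c=im[max(v-75,0):v+75,max(u-100,0):u+100]
save(cv2.resize(c,(800,600)),tag+".png")
E
python3 look.py scene s3; python3 look.py top t3; python3 -c "
from box import *
to(-8,-63,120)"
```

```text
yellow 192 [334.4 220.1] pred [334.9 220.5] world [0.5236 0.0184 0.0145] box mm [ -9.  -62.3]
blue 191 [355.7 223.9] pred [356.3 224.3] world [0.5638 0.0297 0.0145] box mm [ 32.8 -62.5]
green 173 [358.7 206.1] pred [359.2 206.3] world [0.5525 0.0699 0.0145] box mm [ 32.9 -20.6]
orange 162 [361.5 189.2] pred [361.9 189.5] world [0.5413 0.1106 0.0145] box mm [33.2 21.6]
scene origin [0.5142 0.0812] yaw 15.64 resid mm [0.2 0.1 0.2 0.1] scale 0.999
t 9.8 tip in box mm [-44.9  -0.  142.4] yaw 16.07 tilt 0.91 F [0.66 0.61 0.68] gap 0.001 reach 0.0726 q6 1.2
lin tool mm (after rot) [38.  63.4 22.4] rot [ 0.35 -0.84  0.21]
```

View pics/s3.png

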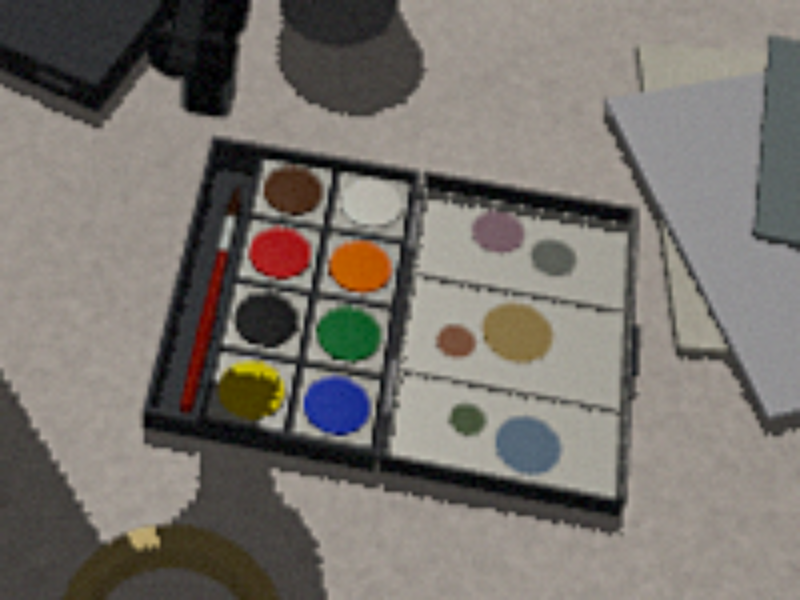

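The lid lies flat beyond the box, and the box is within about 1 mm of its first pose. Next I go over yellow, staying high.

Request:
drive_tool(linear=[[0,0,0],[9,15,0],[9,16,0],[9,16,0],[9,15,0],[0,0,0],[0,0,0]], rot=[[0.35,-0.84,0.2],[0,0,0],[0,0,0],[0,0,0],[0,0,0],[0,0,0],[0,0,0]], hand=[0,0,0,0,0,0,0])

```text
t: 10.38
tcp_pos: [0.5325, 0.0181, 0.2153]
tool_rot: [0.99, 0.139, 0.002, 0.0]
force: [0.6, 0.1, -0.2]
finger_gap: -0.001
```

```bash
python3 -c "
from box import *
to(-8.5,-63,30)"
```

```text
t 10.38 tip in box mm [ -0.2 -65.2 142.7] yaw 16.01 tilt 0.27 F [ 0.65  0.1  -0.2 ] gap -0.001 reach 0.0726 q6 1.11
lin tool mm (after rot) [ -8.   -2.1 112.7] rot [ 0.07 -0.26  0.15]
```

Request:
drive_tool(linear=[[-8,-2,0],[0,0,0],[0,0,15],[0,0,20],[0,0,20],[0,0,15],[0,0,10],[0,0,8],[0,0,0],[0,0,0]], rot=[[0,-0.2,0],[0,0,0],[0,0,0],[0,0,0],[0,0,0],[0,0,0],[0,0,0],[0,0,0],[0,0,0],[0,0,0]], hand=[0,0,0,0,0,0,0,0,0,0])

```text
t: 11.22
tcp_pos: [0.5181, 0.0239, 0.1254]
tool_rot: [0.99, 0.142, -0.001, -0.001]
force: [-0.1, 0.5, 0.5]
finger_gap: -0.003
```

```bash
python3 -c "
from box import *
to(-8.5,-63,30)"
```

```text
t 11.22 tip in box mm [-13.  -55.4  52.8] yaw 16.35 tilt 0.18 F [-0.11  0.51  0.5 ] gap -0.003 reach 0.0726 q6 1.12
lin tool mm (after rot) [ 4.3  7.4 22.8] rot [-0.09  0.16  0.49]
```

Request:
drive_tool(linear=[[4.3,7.4,0],[0,0,0],[0,0,0]], rot=[[0,0,0.4],[0,0,0],[0,0,0]], hand=[0,0,0])

```text
t: 11.47
tcp_pos: [0.5256, 0.0176, 0.127]
tool_rot: [0.99, 0.139, -0.0, -0.0]
force: [-0.3, 0.3, 0.1]
finger_gap: 0.001
```

```bash
python3 -c "
from box import *
to(-8.5,-63,30)"
```

```text
t 11.47 tip in box mm [ -7.3 -63.6  54.4] yaw 15.95 tilt 0.03 F [-0.33  0.29  0.14] gap 0.001 reach 0.0726 q6 1.11
lin tool mm (after rot) [-1.2 -0.6 24.4] rot [-0.02  0.02  0.09]
```

Request:
drive_tool(linear=[[-1,-0.5,4],[0,0,6],[0,0,6],[0,0,5],[0,0,2],[0,0,0],[0,0,0]], rot=[[0,0,0],[0,0,0],[0,0,0],[0,0,0],[0,0,0],[0,0,0],[0,0,0]], hand=[0,0,0,0,0,0,0])

```text
t: 12.05
tcp_pos: [0.5255, 0.0172, 0.1027]
tool_rot: [0.99, 0.138, 0.001, 0.0]
force: [0.3, -0.6, 0.8]
finger_gap: -0.001
```

```bash
python3 -c "
from box import *
to(-8.5,-63,30)
im=cams.snapshot('scene'); save(cv2.resize(im[150:260,260:410],(800,587)),'s4.png')"
```

```text
t 12.05 tip in box mm [ -7.3 -64.   30.1] yaw 15.89 tilt 0.16 F [ 0.31 -0.64  0.85] gap -0.001 reach 0.0726 q6 1.11
lin tool mm (after rot) [-1.  -1.   0.1] rot [ 0.06 -0.14  0.03]
```

View pics/s4.png

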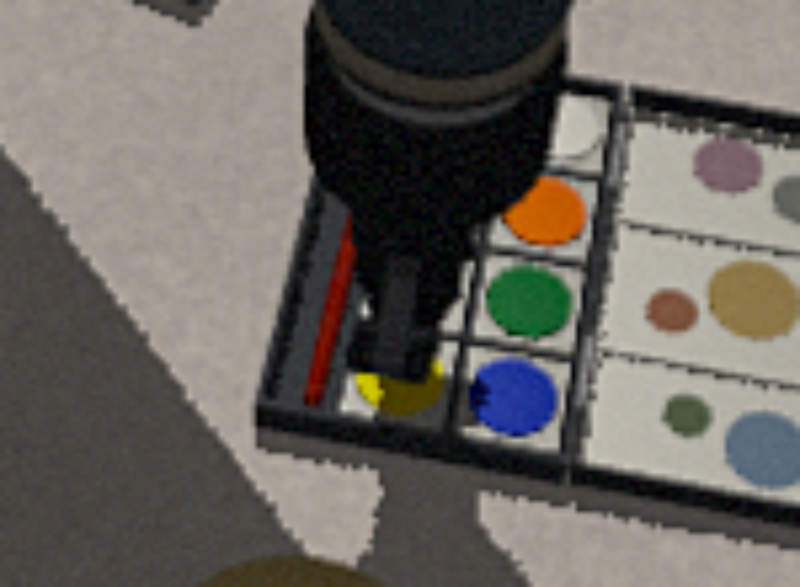

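The fingertips are right over the yellow cake, about 15 mm above it. I hold here.

Request:
drive_tool(linear=[[0,0,0],[0,0,0],[0,0,0],[0,0,0],[0,0,0],[0,0,0],[0,0,0],[0,0,0],[0,0,0],[0,0,0],[0,0,0],[0,0,0],[0,0,0],[0,0,0],[0,0,0],[0,0,0],[0,0,0],[0,0,0],[0,0,0],[0,0,0]], rot=[[0,0,0],[0,0,0],[0,0,0],[0,0,0],[0,0,0],[0,0,0],[0,0,0],[0,0,0],[0,0,0],[0,0,0],[0,0,0],[0,0,0],[0,0,0],[0,0,0],[0,0,0],[0,0,0],[0,0,0],[0,0,0],[0,0,0],[0,0,0]], hand=[0,0,0,0,0,0,0,0,0,0,0,0,0,0,0,0,0,0,0,0])

```text
t: 13.77
tcp_pos: [0.5259, 0.0173, 0.1036]
tool_rot: [0.99, 0.138, 0.002, 0.001]
force: [-0.2, 0.3, 0.3]
finger_gap: -0.001
```

```bash
python3 -c "
from box import *
to(-8.5,-63,30)"
```

```text
t 13.77 tip in box mm [ -6.8 -64.2  31. ] yaw 15.9 tilt 0.25 F [-0.15  0.29  0.29] gap -0.001 reach 0.0726 q6 1.11
lin tool mm (after rot) [-1.4 -1.1  1. ] rot [ 0.1  -0.23  0.04]
```

Request:
drive_tool(linear=[[0,0,0],[0,0,0],[0,0,0],[0,0,0],[0,0,0],[0,0,0],[0,0,0],[0,0,0],[0,0,0],[0,0,0],[0,0,0],[0,0,0],[0,0,0],[0,0,0],[0,0,0],[0,0,0]], rot=[[0,0,0],[0,0,0],[0,0,0],[0,0,0],[0,0,0],[0,0,0],[0,0,0],[0,0,0],[0,0,0],[0,0,0],[0,0,0],[0,0,0],[0,0,0],[0,0,0],[0,0,0],[0,0,0]], hand=[0,0,0,0,0,0,0,0,0,0,0,0,0,0,0,0])

```text
t: 15.1
tcp_pos: [0.5259, 0.0173, 0.1036]
tool_rot: [0.99, 0.138, 0.002, 0.001]
force: [-0.2, -0.1, 0.1]
finger_gap: -0.0
```

Request:
drive_tool(linear=[[0,0,-5],[0,0,-15],[0,0,-20],[0,0,-20],[0,0,-20],[0,0,-10],[0,0,0],[8,0,0],[14,0,0],[12,0,0],[5,0,0],[0,0,0],[0,0,0],[0,0,0]], rot=[[0,0,0],[0,0,0],[0,0,0],[0,0,0],[0,0,0],[0,0,0],[0,0,0],[0,0,0],[0,0,0],[0,0,0],[0,0,0],[0,0,0],[0,0,0],[0,0,0]], hand=[0,0,0,0,0,0,0,0,0,0,0,0,0,0])

```text
t: 16.27
tcp_pos: [0.5629, 0.0293, 0.195]
tool_rot: [0.99, 0.138, -0.002, -0.001]
force: [-0.1, -0.3, 0.3]
finger_gap: 0.0
```

```bash
python3 -c "
from box import *
to(33.5,-63,55)"
```

```text
t 16.27 tip in box mm [ 31.6 -62.5 122.4] yaw 15.88 tilt 0.24 F [-0.08 -0.27  0.29] gap 0.0 reach 0.0726 q6 1.15
lin tool mm (after rot) [ 1.7  0.4 67.4] rot [-0.11  0.21  0.02]
```

Request:
drive_tool(linear=[[2,0.5,0],[0,0,8],[0,0,16],[0,0,18],[0,0,16],[0,0,8],[0,0,0],[0,0,0]], rot=[[0,0,0],[0,0,0],[0,0,0],[0,0,0],[0,0,0],[0,0,0],[0,0,0],[0,0,0]], hand=[0,0,0,0,0,0,0,0])

```text
t: 16.93
tcp_pos: [0.5619, 0.0288, 0.124]
tool_rot: [0.991, 0.137, -0.004, -0.001]
force: [1.0, 0.2, -0.0]
finger_gap: 0.003
```

```bash
python3 -c "
from box import *
to(33.5,-63,30)"
```

```text
t 16.93 tip in box mm [ 30.1 -62.6  51.4] yaw 15.8 tilt 0.47 F [ 1.03  0.18 -0.  ] gap 0.003 reach 0.0726 q6 1.15
lin tool mm (after rot) [ 2.8  0.2 21.4] rot [-0.2   0.42 -0.06]
```

Request:
drive_tool(linear=[[2.5,0,3],[0,0,6],[0,0,6],[0,0,4],[0,0,2],[0,0,0],[0,0,0],[0,0,0]], rot=[[-0.2,0.4,0],[0,0,0],[0,0,0],[0,0,0],[0,0,0],[0,0,0],[0,0,0],[0,0,0]], hand=[0,0,0,0,0,0,0,0])

```text
t: 17.6
tcp_pos: [0.5661, 0.0293, 0.1034]
tool_rot: [0.991, 0.137, 0.003, 0.001]
force: [-0.4, -0.8, -0.1]
finger_gap: 0.002
```

```bash
python3 -c "
from box import *
to(33.5,-63,30)
im=cams.snapshot('scene'); save(cv2.resize(im[150:260,260:410],(800,587)),'s5.png')"
```

```text
t 17.6 tip in box mm [ 35.2 -63.6  30.8] yaw 15.8 tilt 0.32 F [-0.35 -0.82 -0.12] gap 0.002 reach 0.0726 q6 1.15
lin tool mm (after rot) [-1.4 -0.4  0.8] rot [ 0.15 -0.29 -0.06]
```

View pics/s5.png

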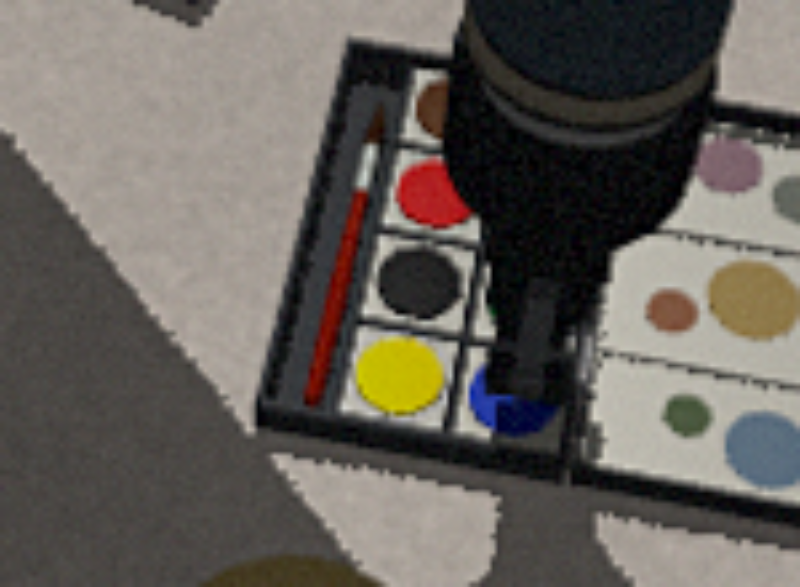

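The fingertips are over blue at the same height. I hold, then rise straight up and back towards the robot.

Request:
drive_tool(linear=[[-1,0,0],[0,0,0],[0,0,0],[0,0,0],[0,0,0],[0,0,0],[0,0,0],[0,0,0],[0,0,0],[0,0,0],[0,0,0],[0,0,0],[0,0,0],[0,0,0],[0,0,0],[0,0,0],[0,0,0],[0,0,0],[0,0,0],[0,0,0]], rot=[[0,0,0],[0,0,0],[0,0,0],[0,0,0],[0,0,0],[0,0,0],[0,0,0],[0,0,0],[0,0,0],[0,0,0],[0,0,0],[0,0,0],[0,0,0],[0,0,0],[0,0,0],[0,0,0],[0,0,0],[0,0,0],[0,0,0],[0,0,0]], hand=[0,0,0,0,0,0,0,0,0,0,0,0,0,0,0,0,0,0,0,0])

```text
t: 19.32
tcp_pos: [0.5654, 0.029, 0.1043]
tool_rot: [0.991, 0.137, 0.003, 0.001]
force: [0.2, -0.2, 0.5]
finger_gap: 0.003
```

```bash
python3 -c "
from box import *
to(33.5,-63,30)"
```

```text
t 19.32 tip in box mm [ 34.6 -63.8  31.7] yaw 15.8 tilt 0.42 F [ 0.17 -0.24  0.48] gap 0.003 reach 0.0726 q6 1.15
lin tool mm (after rot) [-0.6 -0.6  1.7] rot [ 0.18 -0.37 -0.06]
```

Request:
drive_tool(linear=[[0,0,0],[0,0,0],[0,0,0],[0,0,0],[0,0,0],[0,0,0],[0,0,0],[0,0,0],[0,0,0],[0,0,0],[0,0,0],[0,0,0],[0,0,0],[0,0,0],[0,0,0],[0,0,0]], rot=[[0,0,0],[0,0,0],[0,0,0],[0,0,0],[0,0,0],[0,0,0],[0,0,0],[0,0,0],[0,0,0],[0,0,0],[0,0,0],[0,0,0],[0,0,0],[0,0,0],[0,0,0],[0,0,0]], hand=[0,0,0,0,0,0,0,0,0,0,0,0,0,0,0,0])

```text
t: 20.65
tcp_pos: [0.5654, 0.029, 0.1043]
tool_rot: [0.99, 0.137, 0.003, 0.001]
force: [0.6, 0.1, 0.1]
finger_gap: 0.003
```

Request:
drive_tool(linear=[[0,0,-5],[0,0,-15],[0,0,-25],[0,0,-25],[0,0,-25],[0,0,-25],[0,0,-25],[0,0,-25],[0,0,-20],[0,10,0],[-10,20,0],[-10,20,0],[-10,20,0],[-10,20,0],[-5,10,0],[0,0,0],[0,0,0],[0,0,0],[0,0,0]], rot=[[0,0,0],[0,0,0],[0,0,0],[0,0,0],[0,0,0],[0,0,0],[0,0,0],[0,0,0],[0,0,0],[0,0,0],[0,0,0],[0,0,0],[0,0,0],[0,0,0],[0,0,0],[0,0,0],[0,0,0],[0,0,0],[0,0,0]], hand=[0,0,0,0,0,0,0,0,0,0,0,0,0,0,0,0,0,0,0])

```text
t: 22.23
tcp_pos: [0.5451, -0.0835, 0.3027]
tool_rot: [0.99, 0.138, 0.001, -0.0]
force: [-0.4, 0.5, -0.8]
finger_gap: -0.002
```

```bash
python3 look.py scene s6; python3 look.py top t6;  python3 -c "
from box import *
where()"
```

```text
yellow 191 [334.5 220. ] pred [334.9 220.5] world [0.5236 0.0187 0.0145] box mm [ -8.9 -62.1]
blue 191 [355.7 223.9] pred [356.3 224.3] world [0.5638 0.0297 0.0145] box mm [ 32.8 -62.5]
green 173 [358.7 206.1] pred [359.2 206.3] world [0.5526 0.07   0.0145] box mm [ 33.  -20.6]
orange 162 [361.5 189.2] pred [361.9 189.5] world [0.5413 0.1106 0.0145] box mm [33.2 21.6]
scene origin [0.5142 0.0813] yaw 15.57 resid mm [0.3 0.1 0.2 0. ] scale 0.998
yellow 178 [320.1 171.3] pred [320.2 171.3] world [0.5247 0.0183 0.0145] box mm [ -8.  -62.7]
blue 164 [314.5 152.5] pred [314.6 152.4] world [0.5649 0.0297 0.0145] box mm [ 33.8 -62.7]
green 162 [295.4 157.7] pred [295.6 157.9] world [0.554  0.0703 0.0145] box mm [ 34.5 -20.7]
orange 170 [276.4 163.3] pred [276.5 163.4] world [0.5424 0.1106 0.0145] box mm [34.3 21.3]
top origin [0.5154 0.0812] yaw 15.65 resid mm [0.1 0.2 0.3 0.1] scale 1.001
t 22.33 tip in box mm [ -15.9 -166.1  230.2] yaw 15.96 tilt 0.17 F [-0.28 -0.59  0.12] gap 0.0 reach 0.0726 q6 0.94
```

View pics/s6.png

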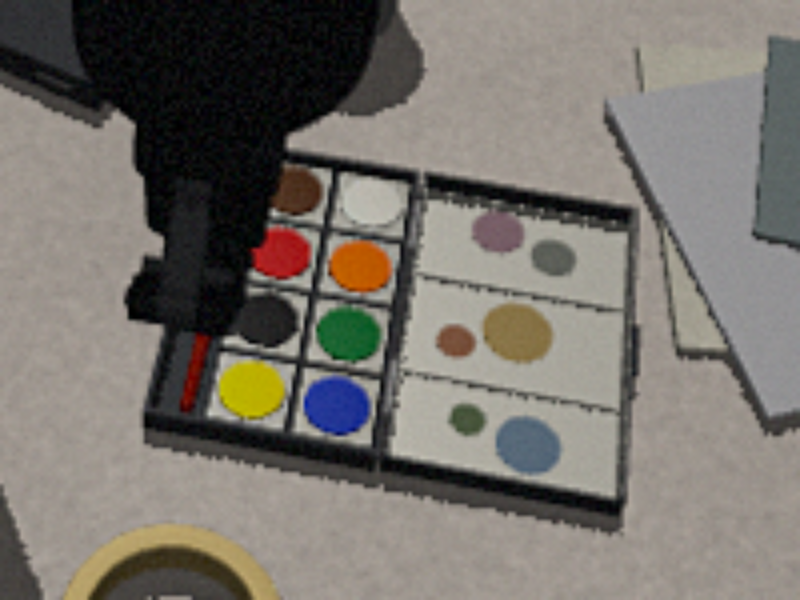

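The lid is still flat, the pans and box are unmoved, and the hand is 230 mm up, clear of the box. I hand the job in.

```bash
python3 -c "
from station import order
print(order.sign_off())"
```

```text
the job is handed in; nothing more can be done
None
```

The job is done and handed in at about 22 s, well inside the 67 s limit. The sign-off gives no verdict.

- **Lid:** I pushed it over with the closed fingers, then pressed it down on its white inside until it met the table at about 11 N. It was still flat in the last picture.
- **Pointing:** I held over yellow and then over blue for about 3 s each. The fingertips were about 16 mm above the paint and within 2 mm of the middle of each pan. I rose to about 120 mm between the two, so the hand came low over no other pan.
- **Last checks:** The top camera puts the box within 0.5 mm and 0.2° of where it started, and the four pans I measured (yellow, blue, green and orange) sit in their cells. The hand finished with the fingertips 230 mm up, beside the box, with no contact force.
- **Disagreement:** The scene camera put the box about 1 mm nearer the robot than the top camera did, which is within the calibration error. It gave the same reading before and after the pointing.
- **Not measured:** I checked the brush, water pot and tape only by eye, and the hand or the crop hid parts of them in the last picture. Nothing came near them.

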